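Tilt the inspection stage to its height mark with a wedge

TASK

Set the tilt of the inspection stage. Pick up the red hex key set that lies in front of the stage and lay it flat on the bench out of the way, touching neither wedge nor stage; then push the blue wedge, thin end first, into the slot under the front of the grey plate until the plate has risen so far that its red pointer stands level with the yellow band on the post, and leave the wedge there carrying the plate. Do not touch the plate or move the band, do not shove the hex key set with the wedge, keep the white shell in its nest on the plate, and leave the yellow driver, loupe and timer where they are.

Things in the scene. Friction and masses are not known exactly. Their poses are not given: they have to be found in the camera images.
- wedge_mid (a point): blue wedge, 150 long (x), 44 wide (y), 36 high, loose, 180 g; point: its centre, 18 above the bench. Thin end at x=+75 (4 high); top slopes evenly to 36 high at x=-55, then level to the upright thick end at x=-75: height 4+0.246*(75-x). Friction holds it under the plate. Starts flat, left or right of the lane, turned up to 55 deg either way from the lane's direction (all mm)
- stage: aluminium tilt stage, fixed; origin at bench height in mid-lane; +x = way the wedge is pushed in, +y left of that. Lane: bare bench 56 wide between 12 high blocks (y 28 to 78 each side, x -85 to 95), closed at x=95; flared lead-ins out to x=-110, y=+-47. Band's post, 64 high, at x=-62, y=99 (foot to y=112). In front of the lead-ins is open bench once the hex key set is gone (all mm)
- bar (a point): middle of the underside of the steel lifting bar (12 thick, across the lane at stage x=-62) under the front edge of the grey plate: 14 above the bench at rest; it rests on the wedge's slope and rises with it, bearing down with about 3 N. The plate (176 x 150 x 8, top 28 above the bench at rest) reaches over stage x -72 to 104 and tilts about a hinge at stage x=100, z=24 (all mm)
- pointer (a point): tip of the red pointer at the left front of the plate (stage x = -62, y = 86), 24 above the bench at rest; it rises as much as the lifting bar does
- band_mid (a point): centre of the yellow band (20 diameter, 6 high) on the upright post beside the pointer; at the start it stands 8 to 20 above the pointer. A stiff slide on the post; it is not to be moved
- shell (a point): white moulded six-sided shell, 69 x 72 x 26, loose in the shallow black nest on the plate; this point is the centre of its underside
- nest (a point): centre of the nest on top of the plate, on which the shell's underside stands (stage x = 35)
- hexkey_mid (a point): red folding hex key set, a bar 28 wide (its x), 90 long (its y), 18 high, loose, lying roughly across the lane in front of the mouth; this point is its centre, 9 mm above the bench. On the right the bench ends at the lines y = 0.45 - x and y = x - 0.70 (m, robot frame); fixed clutter stands beyond y = 0.53 m on the left and x = 0.80 m at the back
- torque_driver: screwdriver with a yellow wooden-looking handle, 158 long (its y: handle from about -20 to +75, thin blade from -20 to -79; handle 26 thick), lying on the other side of the lane from the wedge; origin at bench height. Leave it
- loupe: black eye loupe with a white foot, 36 across, 36 high, standing left of the stage; origin at bench height. Leave it
- timer: small white bench timer, 32 x 58 x 45 high, right of the stage; origin at bench height. Leave it

How it is judged:
On the way, in this order (a step that is already met when the one before it is completed fails the run):
1. the hex key set has been moved away from where it lay in front of the stage, with the plate still down (distance of hexkey_mid from where it was at the start of the episode above 0.04 m and height (world z) of bar below 0.017 m), for 0.1 s.
2. the wedge is in the slot and begins to raise the plate (height (world z) of bar above 0.018 m and contact force between wedge and plate above 0.3 N), for 0.1 s.
At the end, for the whole second after the job is handed in: pointer level with the yellow band's centre within 3 mm; plate resting on the wedge, thin end inward, at rest; band unmoved (2 mm); shell in its nest (10 mm); hex key set flat on the bench, touching neither wedge nor stage; driver, loupe, timer within 20 mm of their starts (z of pointer in the frame of band_mid between -0.003 and 0.003 m and contact force between wedge and plate above 0.3 N and y of wedge_mid in the frame of stage between -0.02 and 0.02 m and angle between the x axis of wedge_mid and the x axis of stage, either way round below 0.2 rad and x of wedge_mid in the frame of stage above -0.1 m and linear speed of each of wedge, hexkey_set below 0.01 m/s and distance of band_mid from where it was at the start of the episode below 0.002 m and horizontal distance between shell and nest below 0.01 m and distance between shell and nest below 0.012 m and height (world z) of hexkey_mid between 0.004 and 0.014 m and angle between hexkey_mid's own z axis and vertical below 0.1 rad and contact force between hexkey_set and wedge below 0.05 N and contact force between hexkey_set and stage below 0.05 N and distance of each of torque_driver, loupe, timer from where it was at the start of the episode below 0.02 m).
It fails at once if the fingers press on the plate (more than 2 N) (contact force between the fingers and plate above 2 N).
It fails at once if the wedge shoves the hex key set (more than 2 N) (contact force between wedge and hexkey_set above 2 N).
It fails at once if the shell leaves its nest (distance between shell and nest above 0.03 m).
It fails at once if driver, loupe or timer is displaced by more than 30 mm (distance of any of torque_driver, loupe, timer from where it was at the start of the episode above 0.03 m).
It also fails if it takes over 69 s, if anything falls off the work surface, if the arm or the gripper's body presses on something with over 40 N, if the wrist force passes 120 N, or if a joint passes its speed limit or range.

ROBOT

A 6-joint arm with a two-finger parallel gripper is mounted at the origin on a cart in front of the work surface, level with it; the furniture and walls round the work are solid. World frame = base frame: x ahead of the robot, y to its left, z up, the work surface at z = 0. Lengths are in m, angles in rad, forces in N, time in s.
With the tool pointing down it reaches from about 0.325 to 0.775 m from the base axis. Payload 5.5 kg.
Tool frame: the origin (TCP) lies between the finger pads; the fingertips stand 8 mm ahead of it and the grasp point (between the pads) lies 11 mm behind it (tcp_to_tips is the distance from the TCP to the fingertips, in m); z points along the fingers, y is the direction in which the jaws open and shut (so a half turn about z gives the same grasp; the last joint's range is limited). The gripper opens to 88 mm and grips with 3 to 60 N. Pads are 20 mm wide; open, the fingers measure 115 mm over their backs; the gripper's body (75 mm by 178 mm) begins 61 mm behind the grasp point.
Start: joints at [-1.25, 0.091, 1.231, -0, 1.82, -0.057], TCP at [0.221, -0.558, 0.231] pointing down, gripper open.
Joint ranges: [-2.87, 2.87], [-0.86, 2.18], [0.17, 2.46], [-1.51, 4.65], [0.06, 2.69], [-2.65, 2.65]. Speed limits (rad/s): [2.57, 2.57, 3.01, 3.14, 3.14, 3.14].

INTERFACE

Orientations are given as a unit quaternion [w, x, y, z].
In Python, from bench import * gives the robot as it stands. Calls block until the motion is done:
- move_to(position, orientation): joint-space move of the TCP to a pose.
- move_l(position, speed=0.15, orientation=None): straight line of the TCP; orientation=None keeps the orientation; speed is the mean speed in m/s.
- movej(angles): joint-space move.
- gripper_open() and close(): open the fingers fully, or close them until they stop; the grip force is fixed at half the most.
- hold(seconds).
- inverse_kinematics(position, orientation): joint angles nearest the present ones, or None.
- state(): the state.
- get_image(name): name is "scene" or "top" or "wrist"; returns a dict with "frame" (400x640x3 uint8, blue, green, red), "depth" (400x640 float32, m along the optical axis (not along the pixel's ray), 0 where there is no reading), "camera_matrix" (3x3 intrinsics, pixels), "view" (4x4, takes a point from world to camera coordinates). Camera axes: x right, y up, looking along -z (the intrinsics and any distortion apply to the point x, -y, -z); pixel columns grow to the right and rows downward; lengths in m; the calibration is good to about 2 mm. A picture is of the moment at which its call begins.
A pose or a line that the arm cannot do raises IKError and nothing moves.
- job_done(): hands the job in, once; it reports no verdict.
The state is a dict: "time": time; "joint_pos": joint angles; "dq": joint speeds; "joint_torque": joint torques, N m; "ee_pos": TCP position; "ee_rot": TCP orientation; "ft_force": force on the tool from outside, world axes, zero at the start; "moment": the same for the moment, N m; "finger_gap": finger opening in m.
Only numpy, scipy, OpenCV 4.12 (cv2) and the standard library are available. Lean on these libraries where they do the work, as an engineer would, in place of code of your own. Each camera call takes 0.05 s, during which the arm holds its last target.

## Working session

There is one attempt and no reset: what is moved stays moved. The work goes in short steps, each a Python script; the robot and the scene stay as the last script left them, time stands still between calls to the robot, and variables do not carry over. Pictures are saved under pics/ and viewed, and the job is handed in when it is done.

```bash
mkdir -p pics; ls
cat > h.py <<'E'
from bench import *
import numpy as np, cv2
def snap(n,f):
    im=get_image(n); cv2.imwrite('pics/'+f+'.png',im['frame']); np.savez('pics/'+f+'.npz',**{k:np.array(im[k]) for k in('frame','depth','camera_matrix','view')}); return im
def px2w(im,u,v,z=None):
    K=np.array(im['camera_matrix']);V=np.array(im['view']);Vi=np.linalg.inv(V)
    d=np.array([(u-K[0,2])/K[0,0],-(v-K[1,2])/K[1,1],-1.])
    if z is None:
        D=float(im['depth'][int(round(v)),int(round(u))]); return (Vi@np.append(d*D,1))[:3]
    o=Vi[:3,3]; r=Vi[:3,:3]@d; return o+r*(z-o[2])/r[2]
def w2px(im,p):
    K=np.array(im['camera_matrix']);V=np.array(im['view']); c=V@np.append(p,1)
    return K[0,0]*c[0]/-c[2]+K[0,2], K[1,1]*-c[1]/-c[2]+K[1,2]
def load(f): return dict(np.load('pics/'+f+'.npz'))
E
python3 - <<'E'
from h import *
for n in('scene','top'):
    im=snap(n,n+'0'); print(im['camera_matrix'],im['view'])
s=state();print(s)
E
```

```text
pics
[[463.33911481   0.         321.25484212]
 [  0.         463.33911481 195.32716811]
 [  0.           0.           1.        ]] [[ 0.82434984 -0.56594539  0.01237576 -0.37843259]
 [ 0.41438525  0.61819473  0.66792226 -0.45711658]
 [-0.38565815 -0.54547327  0.74412815 -0.52042323]
 [ 0.          0.          0.          1.        ]]
[[479.03864188   0.         317.64168677]
 [  0.         479.03864188 202.24489311]
 [  0.           0.           1.        ]] [[-0.02022321 -0.99943207  0.02695484  0.25764954]
 [ 0.99445388 -0.01732468  0.10373689 -0.59531381]
 [-0.10321099  0.02890324  0.99423945 -1.01555984]
 [ 0.          0.          0.          1.        ]]
{'time': 0.1, 'joint_pos': array([-1.24967375e+00,  9.17670610e-02,  1.23173947e+00, -9.60198028e-06,
        1.81978578e+00, -5.67001372e-02]), 'dq': array([ 2.32174132e-03, -4.68887441e-05, -2.13261484e-03,  7.87042419e-05,
       -3.03352083e-04, -5.28093217e-04]), 'joint_torque': array([ 3.51464878e-03, -4.47859955e+01, -4.07567596e+01,  7.00545078e-02,
        2.84985581e-02, -1.00946129e-04]), 'ee_pos': array([ 0.22125725, -0.55745347,  0.2296445 ]), 'ee_rot': array([-8.41797380e-04,  9.82209120e-01,  1.87788506e-01, -1.16643012e-04]), 'ft_force': array([ 0.5650929 , -0.45696197, -0.97749538]), 'moment': array([ 0.01465845, -0.03333253,  0.04563825]), 'finger_gap': 0.08781664562558764}
```

View pics/scene0.png

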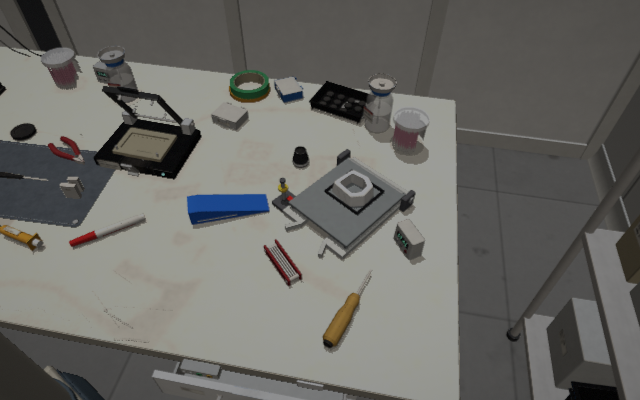

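View pics/top0.png

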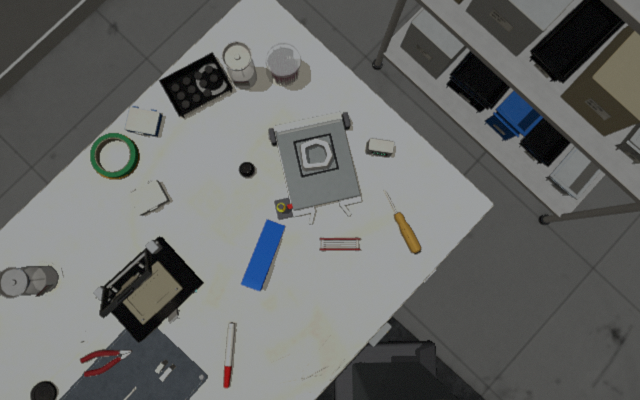

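Run:
```python
import cv2
a=cv2.imread('pics/top0.png')[100:310,230:440]
cv2.imwrite('pics/c1.png',cv2.resize(cv2.convertScaleAbs(a,alpha=1.2),None,fx=2.85,fy=2.85,interpolation=cv2.INTER_CUBIC))
a=cv2.imread('pics/scene0.png')[140:300,180:430]
cv2.imwrite('pics/c2.png',cv2.resize(a,None,fx=3.2,fy=3.2,interpolation=cv2.INTER_CUBIC))
```

```text
(no output)
```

View pics/c1.png

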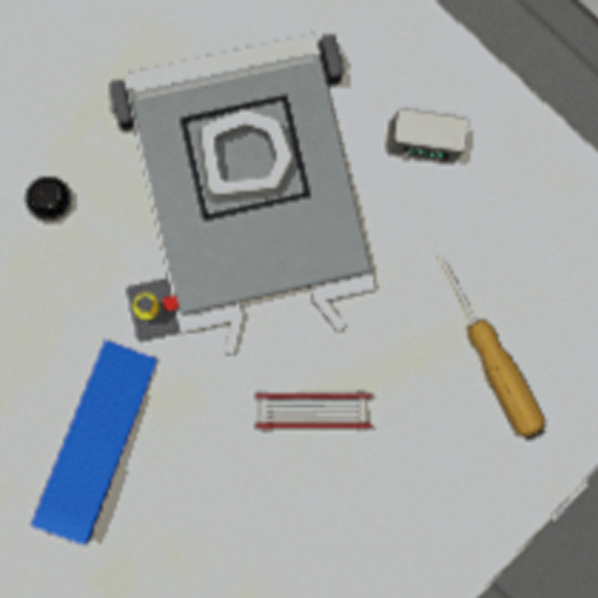

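View pics/c2.png

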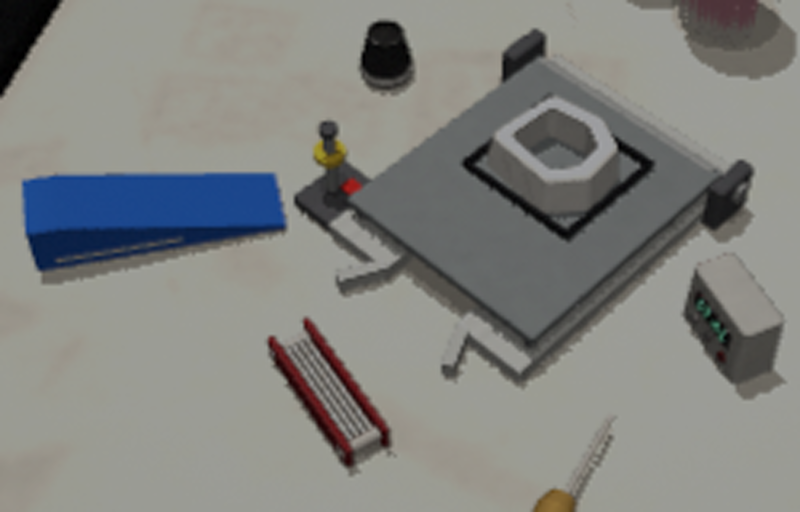

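Run:
```python
from h import *
t=load('top0');s=load('scene0')
T=lambda u,v,z:px2w(t,u/2.85+230-.3,v/2.85+100-.3,z)
S=lambda u,v,z:px2w(s,u/3.2+180-.3,v/3.2+140-.3,z)
np.set_printoptions(precision=4,suppress=True)
for n,L,z in(('plateF',[(180,313),(372,273)],.028),('bk',[(133,92),(325,62)],.028),('thin',[(107,341),(158,358)],.004),('thick',[(32,523),(86,543)],.036),('hex',[(256,393),(373,395),(373,428),(256,428)],.018),('driver',[(440,258),(540,430)],.01),('timer',[(432,125)],.045),('loupe',[(48,195)],.036),('pointer',[(170,304)],.024),('band',[(146,305)],.036),('leadin',[(232,353),(341,328)],.012)):
    print(n,*[T(u,v,z)[:2] for u,v in L])
for n,L,z in(('plateF',[(352,200),(532,345),(718,175)],.028),('thin',[(274,175),(286,228)],.004),('thick',[(24,182),(35,232)],.036),('pointer',[(352,187)],.024),('band',[(330,152)],.036),('hex',[(270,342),(307,322),(388,437),(348,460)],.018)):
    print('S',n,*[S(u,v,z)[:2] for u,v in L])
```

```text
plateF [0.5851 0.3005] [0.6132 0.1531]
bk [0.7573 0.3343] [0.7792 0.1849]
thin [0.5664 0.358 ] [0.5525 0.3186]
thick [0.43   0.4123] [0.4145 0.3725]
hex [0.5235 0.2436] [0.5202 0.1539] [0.495  0.1546] [0.4968 0.2441]
driver [0.6262 0.0973] [0.4909 0.0243]
timer [0.7242 0.1058]
loupe [0.6762 0.3992]
pointer [0.5925 0.3081]
band [0.5909 0.3259]
leadin [0.5548 0.2613] [0.5726 0.1765]
S plateF [0.5874 0.2942] [0.6137 0.1489] [0.7831 0.1872]
S thin [0.568  0.3574] [0.5524 0.3156]
S thick [0.4295 0.4088] [0.419  0.3692]
S pointer [0.5946 0.3061]
S band [0.5933 0.3284]
S hex [0.498  0.2379] [0.5222 0.2382] [0.5192 0.1491] [0.4942 0.1491]
```

```bash
cat >> h.py <<'E'
from scipy.spatial.transform import Rotation as Rn
def q(a):
    a=np.radians(a);c,s=np.cos(a),np.sin(a)
    R=np.array([[-s,c,0],[c,s,0],[0,0,-1]]).T
    x=Rn.from_matrix(R).as_quat(); return [x[3],x[0],x[1],x[2]]
E
python3 - <<'E'
from h import *
np.set_printoptions(precision=4,suppress=True)
t=load('top0')
print(px2w(t,230,325,0)[:2],px2w(t,228,385,0)[:2])
R=Rn.from_quat(np.roll(q(10),-1)).as_matrix();print(R)
move_to([0.508,0.197,0.16],q(-2)); print(state()['joint_pos'],state()['time'])
snap('wrist','w1');snap('scene','s1')
E
```

```text
[0.3389 0.4409] [0.2133 0.4453]
[[-0.1736  0.9848  0.    ]
 [ 0.9848  0.1736  0.    ]
 [ 0.      0.     -1.    ]]
[ 0.3062 -0.06    1.5079 -0.0002  1.6936  0.3424] 2.95
```

View pics/w1.png

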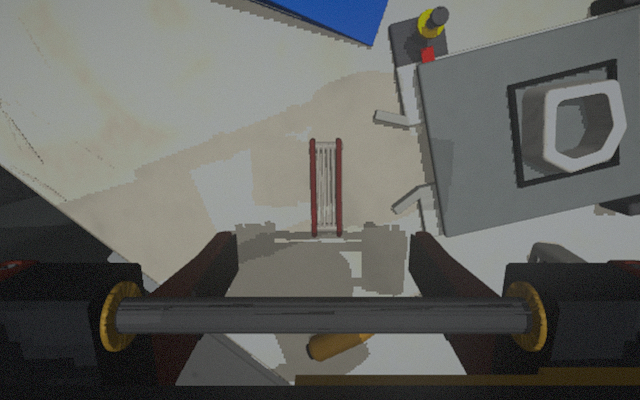

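Run:
```python
from h import *
np.set_printoptions(precision=4,suppress=True)
w=load('w1')
P=lambda u,v,z:px2w(w,u,v,z)[:2]
print('hex',P(311,140,.018),P(341,140,.018),P(311,235,.018),P(341,235,.018))
print('plate',P(417,63,.028),P(444,236,.028),'leadin tips',P(375,116,.012),P(393,211,.012),'pointer',P(428,54,.024))
print(px2w(w,326,187),px2w(w,480,120))
```

```text
hex [0.5006 0.2432] [0.5263 0.2423] [0.4968 0.157 ] [0.5244 0.156 ]
plate [0.5867 0.3006] [0.6157 0.1555] leadin tips [0.5563 0.2612] [0.5732 0.1756] pointer [0.5962 0.3074]
[0.5121 0.1979 0.0007] [0.6394 0.2552 0.0285]
```

Run:
```python
from h import *
np.set_printoptions(precision=4,suppress=True)
Q=q(-2)
move_l([0.5105,0.199,0.013],speed=.12,orientation=Q); close(); print(state()['finger_gap'],state()['ee_pos'],state()['ft_force'])
move_l([0.5105,0.199,0.09],speed=.12)
print(state()['finger_gap'])
move_l([0.35,0.30,0.09],speed=.2)
move_l([0.35,0.30,0.0145],speed=.08)
gripper_open(); print(state()['ee_pos'],state()['finger_gap'])
move_l([0.35,0.30,0.12],speed=.2)
move_to([0.40,0.32,0.25],q(68.5)); print(state()['time'])
snap('top','t2');snap('scene','s2');snap('wrist','w2')
```

```text
0.027728715204620894 [0.5105 0.199  0.013 ] [-0.0805 -0.7222 -0.2579]
0.027760741573171696
[0.35   0.3    0.0145] 0.0876565642194945
11.2167
```

View pics/w2.png

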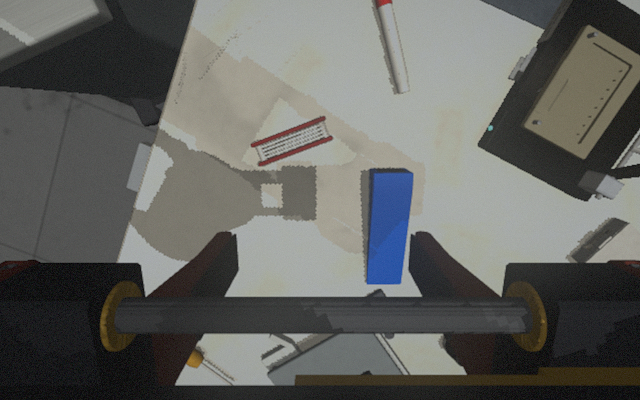

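View pics/s2.png

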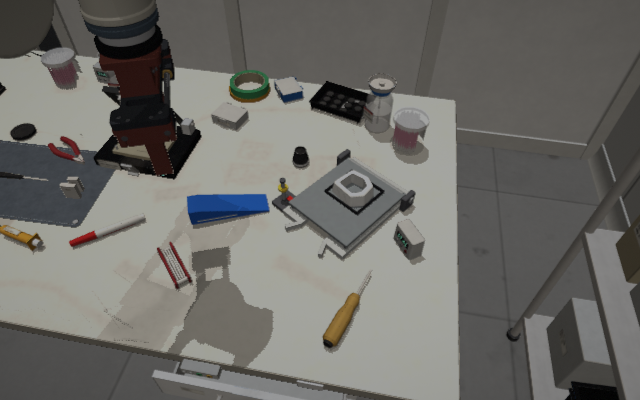

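View pics/t2.png

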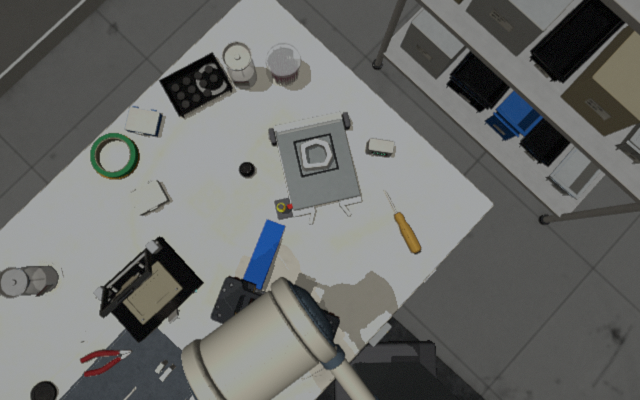

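Run:
```python
from h import *
np.set_printoptions(precision=4,suppress=True)
w=load('w2')
P=lambda u,v,z:px2w(w,u,v,z)[:2]
print('thick',P(371,169,.036),P(413,171,.036),'thin',P(364,283,.004),P(402,283,.004))
s=state();Vi=np.linalg.inv(w['view']);R=Rn.from_quat(np.roll(s['ee_rot'],-1)).as_matrix()
print('cam in tool',R.T@(Vi[:3,3]-s['ee_pos']),R.T@Vi[:3,:3],w['camera_matrix'],Vi[:3,3])
for f in('scene0','s1','s2'):
    s=load(f);a=s['frame'][170:215,270:305];cv2.imwrite('pics/b_%s.png'%f,cv2.resize(a,None,fx=12,fy=12,interpolation=cv2.INTER_CUBIC))
```

```text
thick [0.4097 0.3718] [0.4285 0.4135] thin [0.5524 0.3164] [0.5703 0.3619]
cam in tool [ 0.0678  0.0005 -0.1534] [[ 0.0006  0.9678  0.2517]
 [ 1.     -0.0008  0.0007]
 [ 0.0009  0.2517 -0.9678]] [[340.3135   0.     323.0329]
 [  0.     340.3135 202.0821]
 [  0.       0.       1.    ]] [0.337  0.3453 0.4026]
```

View pics/b_s2.png

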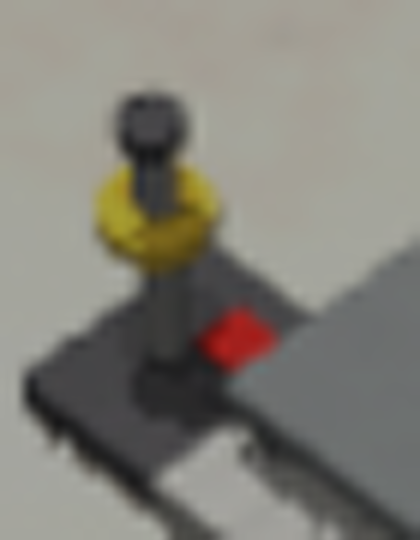

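```bash
cat >> h.py <<'E'
PSI=np.radians(10.9); O=np.array([0.600,0.226])+.072*np.array([np.cos(PSI),np.sin(PSI)])
def st(x,y,z=0.):
    c,s=np.cos(PSI),np.sin(PSI); return np.array([O[0]+c*x-s*y,O[1]+s*x+c*y,z])
def look(target,el,d,azoff=0):
    "wrist camera looks at target from stage -x side"
    Rct=np.array([[.0006,.9678,.2517],[1,-.0008,.0007],[.0009,.2517,-.9678]]); pct=np.array([.0678,.0005,-.1534])
    el=np.radians(el);a=PSI+azoff
    fwd=np.array([np.cos(el)*np.cos(a),np.cos(el)*np.sin(a),-np.sin(el)])
    right=np.array([np.sin(a),-np.cos(a),0]); up=np.cross(right,fwd)
    Rc=np.stack([right,up,-fwd],1); pc=np.array(target)-d*fwd
    R=Rc@Rct.T; u,_,v=np.linalg.svd(R); R=u@v
    x=Rn.from_matrix(R).as_quat(); return pc-R@pct,[x[3],x[0],x[1],x[2]]
E
python3 - <<'E'
from h import *
np.set_printoptions(precision=4,suppress=True)
for f in('scene0','w1','top0'):
    s=load(f); print(f,'pointer',w2px(s,st(-.062,.086,.024)),'band',[tuple(np.round(w2px(s,st(-.062,.099,z)),1)) for z in(.032,.036,.040,.044,.064)])
for el in(35,40,45,50):
    for az in (-.4,-.2,0,.2,.4):
        p,Q=look(st(-.062,.092,.034),el,.26,az); print(el,az,p,inverse_kinematics(p,Q))
E
```

```text
scene0 pointer (np.float64(287.5498450384881), np.float64(196.3744566048187)) band [(np.float64(282.9), np.float64(190.1)), (np.float64(282.7), np.float64(188.7)), (np.float64(282.6), np.float64(187.3)), (np.float64(282.5), np.float64(185.9)), (np.float64(282.0), np.float64(178.7))]
w1 pointer (np.float64(424.86564691671657), np.float64(47.372140184661106)) band [(np.float64(425.4), np.float64(27.2)), (np.float64(426.9), np.float64(25.9)), (np.float64(428.5), np.float64(24.5)), (np.float64(430.2), np.float64(23.1)), (np.float64(439.4), np.float64(15.4))]
top0 pointer (np.float64(287.41569142570677), np.float64(205.90209671544864)) band [(np.float64(281.4), np.float64(206.8)), (np.float64(281.3), np.float64(206.6)), (np.float64(281.2), np.float64(206.4)), (np.float64(281.1), np.float64(206.3)), (np.float64(280.6), np.float64(205.3))]
35 -0.4 [0.5017 0.338  0.0661] None
35 -0.2 [0.4996 0.3195 0.0661] None
35 0 [0.5011 0.3011 0.0661] None
35 0.2 [0.5064 0.2833 0.0661] None
35 0.4 [0.515  0.2669 0.0661] None
40 -0.4 [0.5047 0.3373 0.074 ] None
40 -0.2 [0.5027 0.3195 0.074 ] None
40 0 [0.5042 0.3017 0.074 ] None
40 0.2 [0.5093 0.2845 0.074 ] None
40 0.4 [0.5176 0.2686 0.074 ] None
45 -0.4 [0.5085 0.3365 0.0817] None
45 -0.2 [0.5065 0.3195 0.0817] None
45 0 [0.508  0.3024 0.0817] None
45 0.2 [0.5128 0.2859 0.0817] [ 0.5122 -0.6991  2.4359 -0.2874  0.3826  1.901 ]
45 0.4 [0.5208 0.2708 0.0817] [ 0.2552 -0.7031  2.4381  0.6571  0.4811  0.7971]
50 -0.4 [0.5129 0.3356 0.089 ] None
50 -0.2 [0.511  0.3194 0.089 ] None
50 0 [0.5124 0.3032 0.089 ] [ 0.7111 -0.5301  2.2743 -0.7355  0.6505  2.5166]
50 0.2 [0.517  0.2876 0.089 ] [ 0.5043 -0.6541  2.3504 -0.1951  0.5039  1.809 ]
50 0.4 [0.5246 0.2733 0.089 ] [ 0.2769 -0.6572  2.3522  0.4816  0.5711  0.9716]
```

Run:
```python
from h import *
np.set_printoptions(precision=4,suppress=True)
p,Q=look(st(-.062,.092,.034),50,.26,.2); j=inverse_kinematics(p,Q)
p2=p+np.array([-.03,0,.12])
j2=inverse_kinematics(p2,Q); print(j2)
move_to(p2,Q); print(state()['joint_pos']); move_l(p,speed=.15); print(state()['time'],state()['ee_pos'],p)
im=snap('wrist','look1')
a=im['frame'][100:260,220:420]; cv2.imwrite('pics/look1c.png',cv2.resize(a,None,fx=4,fy=3.75,interpolation=cv2.INTER_CUBIC) if 0 else cv2.resize(a,None,fx=3.75,fy=3.75,interpolation=cv2.INTER_CUBIC))
```

```text
[ 0.5542 -0.8332  2.2339 -0.1871  0.8037  1.7977]
[ 0.5543 -0.833   2.2332 -0.187   0.804   1.7971]
14.3917 [0.5173 0.2879 0.0902] [0.517  0.2876 0.089 ]
```

View pics/look1c.png

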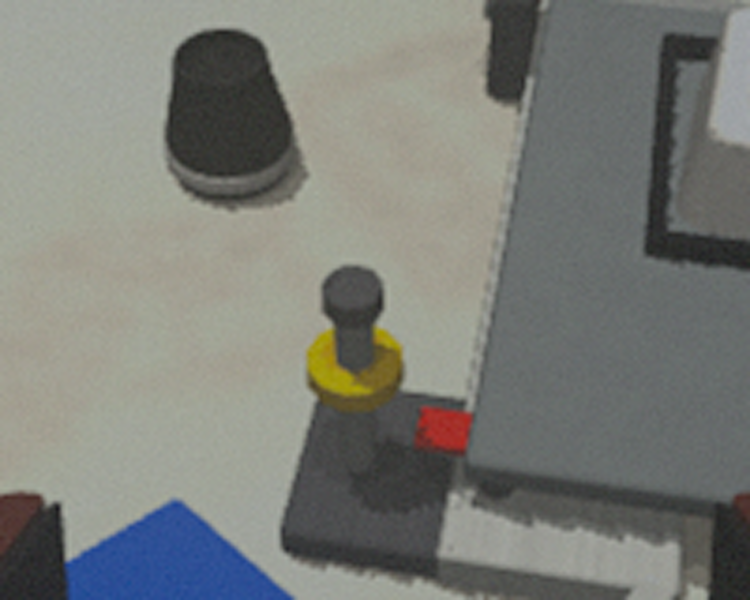

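```bash
cat >> h.py <<'E'
def crp(im,p,o=(220,100),f=3.75):
    u,v=w2px(im,p); return np.round([(u-o[0]+.5)*f-.5,(v-o[1]+.5)*f-.5],1)
def ring(im,z,x=-.062,y=.099,**k):
    t=np.linspace(0,2*np.pi,60); P=np.array([crp(im,st(x+.01*np.cos(a),y+.01*np.sin(a),z+h),**k) for a in t for h in(-.003,.003)])
    return P.min(0),P.max(0)
E
python3 - <<'E'
from h import *
im=load('look1')
print('ptr',crp(im,st(-.062,.086,.024)),crp(im,st(-.062,.075,.024)),'foot',crp(im,st(-.062,.112,0)),'posttop',crp(im,st(-.062,.099,.064)),'plate corner',crp(im,st(-.072,.075,.028)),crp(im,st(.095,.075,.028)))
for z in(.034,.036,.038,.04,.042): print(z,*ring(im,z))
E
```

```text
ptr [417.3 429.3] [469.2 437.6] foot [302.6 476.7] posttop [352.9 286.5] plate corner [462.3 464. ] [ 5.574e+02 -4.000e-01]
0.034 [306.3 343.2] [404.8 436.9]
0.036 [305.8 336.7] [404.9 430.7]
0.038 [305.4 330.2] [405.  424.6]
0.04 [304.9 323.6] [405.1 418.3]
0.042 [304.4 316.9] [405.3 412. ]
```

Run:
```python
from h import *
im=load('look1')
a=im['frame'][100:260,220:420]; a=cv2.resize(a,None,fx=3.75,fy=3.75,interpolation=cv2.INTER_CUBIC)
h=cv2.cvtColor(a,cv2.COLOR_BGR2HSV); m=((h[...,0]>18)&(h[...,0]<35)&(h[...,1]>130)&(h[...,2]>50)).astype(np.uint8)
ys,xs=np.nonzero(m);print(xs.min(),xs.max(),ys.min(),ys.max())
c=a[240:520,260:520].copy(); b=cv2.resize(c,None,fx=3,fy=2.1*1.0)
b=cv2.resize(c,None,fx=2.1,fy=2.1)
def pt(p): p=(np.array(p)-[260,240])*2.1; return tuple(p.astype(int))
for z,col in((.038,(255,0,0)),(.040,(0,255,0))):
  for hh in(-.003,.003):
    P=np.array([pt(crp(im,st(-.062+.01*np.cos(t),.099+.01*np.sin(t),z+hh))) for t in np.linspace(0,6.283,60)]); cv2.polylines(b,[P],True,col,1)
cv2.imwrite('pics/ring.png',b)
for n in ('scene0','top0'):
  s=load(n); d=s['depth']; print(n)
  u,v=(283,188) if n=='scene0' else (281,206)
  for dv in range(-4,5): print([tuple(np.round(px2w(s,u+du,v+dv)*1000).astype(int)) for du in(-2,0,2)])
```

```text
307 400 328 409
scene0
[(np.int64(588), np.int64(324), np.int64(52)), (np.int64(590), np.int64(321), np.int64(54)), (np.int64(600), np.int64(330), np.int64(40))]
[(np.int64(588), np.int64(325), np.int64(49)), (np.int64(590), np.int64(320), np.int64(52)), (np.int64(596), np.int64(324), np.int64(44))]
[(np.int64(588), np.int64(325), np.int64(45)), (np.int64(589), np.int64(320), np.int64(49)), (np.int64(595), np.int64(323), np.int64(43))]
[(np.int64(587), np.int64(324), np.int64(44)), (np.int64(590), np.int64(322), np.int64(44)), (np.int64(594), np.int64(320), np.int64(44))]
[(np.int64(586), np.int64(323), np.int64(43)), (np.int64(589), np.int64(321), np.int64(43)), (np.int64(593), np.int64(319), np.int64(43))]
[(np.int64(584), np.int64(319), np.int64(44)), (np.int64(588), np.int64(319), np.int64(43)), (np.int64(591), np.int64(317), np.int64(43))]
[(np.int64(584), np.int64(318), np.int64(43)), (np.int64(587), np.int64(316), np.int64(43)), (np.int64(590), np.int64(314), np.int64(43))]
[(np.int64(583), np.int64(317), np.int64(42)), (np.int64(586), np.int64(316), np.int64(40)), (np.int64(5
[... 728 characters left out ...]
))]
[(np.int64(492), np.int64(277), np.int64(1065)), (np.int64(590), np.int64(325), np.int64(60)), (np.int64(592), np.int64(321), np.int64(42))]
[(np.int64(588), np.int64(329), np.int64(64)), (np.int64(588), np.int64(325), np.int64(61)), (np.int64(589), np.int64(321), np.int64(44))]
[(np.int64(586), np.int64(329), np.int64(62)), (np.int64(586), np.int64(324), np.int64(64)), (np.int64(587), np.int64(321), np.int64(44))]
[(np.int64(584), np.int64(329), np.int64(58)), (np.int64(584), np.int64(325), np.int64(60)), (np.int64(585), np.int64(321), np.int64(47))]
[(np.int64(583), np.int64(330), np.int64(44)), (np.int64(583), np.int64(325), np.int64(43)), (np.int64(583), np.int64(321), np.int64(41))]
```

View pics/ring.png

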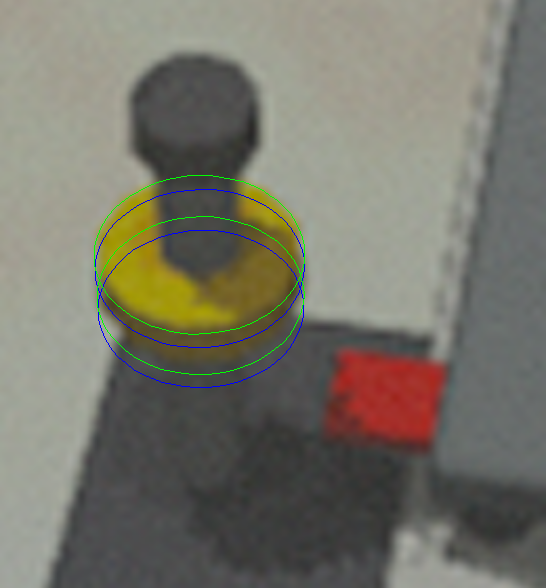

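Run:
```python
from h import *
im=load('look1');f=im['frame'];d=im['depth']
for v in range(183,222): print(v,round(((v-100+.5)*3.75-.5-240)*2.1),*[(list(f[v,u]),tuple(np.round(px2w(im,u,v)*1000).astype(int).tolist())) for u in(311,314,317)])
```

```text
183 153 ([np.uint8(56), np.uint8(62), np.uint8(58)], (585, 325, 63)) ([np.uint8(55), np.uint8(59), np.uint8(60)], (587, 323, 62)) ([np.uint8(54), np.uint8(58), np.uint8(58)], (587, 321, 62))
184 160 ([np.uint8(56), np.uint8(60), np.uint8(60)], (586, 325, 61)) ([np.uint8(54), np.uint8(55), np.uint8(57)], (586, 323, 62)) ([np.uint8(55), np.uint8(57), np.uint8(55)], (587, 321, 62))
185 168 ([np.uint8(54), np.uint8(58), np.uint8(58)], (586, 325, 60)) ([np.uint8(54), np.uint8(54), np.uint8(60)], (586, 323, 61)) ([np.uint8(51), np.uint8(54), np.uint8(56)], (587, 321, 60))
186 176 ([np.uint8(51), np.uint8(56), np.uint8(56)], (586, 325, 59)) ([np.uint8(55), np.uint8(56), np.uint8(58)], (586, 323, 60)) ([np.uint8(56), np.uint8(59), np.uint8(58)], (587, 321, 59))
187 184 ([np.uint8(63), np.uint8(66), np.uint8(65)], (586, 325, 58)) ([np.uint8(59), np.uint8(62), np.uint8(61)], (586, 323, 58)) ([np.uint8(60), np.uint8(64), np.uint8(61)], (588, 321, 58))
188 192 ([np.uint8(67), np.uint8(70), np.uint8(70)], (588, 326, 55)) ([np.uint8(67), np.uint8(72), np.uint8(73)], (588, 324, 55)) ([np.uint8(69),
[... 5688 characters left out ...]
 18)) ([np.uint8(68), np.uint8(71), np.uint8(69)], (588, 324, 20)) ([np.uint8(66), np.uint8(70), np.uint8(68)], (588, 322, 20))
219 436 ([np.uint8(68), np.uint8(71), np.uint8(71)], (589, 328, 16)) ([np.uint8(68), np.uint8(71), np.uint8(71)], (588, 324, 19)) ([np.uint8(72), np.uint8(74), np.uint8(72)], (590, 323, 17))
220 444 ([np.uint8(62), np.uint8(67), np.uint8(65)], (589, 328, 14)) ([np.uint8(72), np.uint8(69), np.uint8(69)], (588, 325, 16)) ([np.uint8(62), np.uint8(65), np.uint8(68)], (589, 322, 17))
221 452 ([np.uint8(70), np.uint8(73), np.uint8(71)], (589, 328, 13)) ([np.uint8(69), np.uint8(70), np.uint8(68)], (588, 325, 15)) ([np.uint8(68), np.uint8(72), np.uint8(71)], (589, 322, 15))
```

Run:
```python
from h import *
np.set_printoptions(precision=4,suppress=True)
d=np.array([.9314,-.364,0]); g=np.array([.4316,.3883,0])
p=state()['ee_pos']; 
move_l([p[0]-.04,p[1],p[2]+.12],speed=.2)
move_to(g+[0,0,.12],q(68.65)); move_l(g+[0,0,.023],speed=.12); print(state()['ft_force'])
close(); print(state()['finger_gap'],state()['ft_force'],state()['time'])
move_l(g+[0,0,.048],speed=.08); print(state()['finger_gap'],state()['ft_force'])
move_l(g-.05*d+[0,0,.048],speed=.12)
move_l(st(-.27,0,.048),speed=.15,orientation=q(90+10.9)); print(state()['time'],state()['joint_pos'])
snap('top','t3');snap('scene','s3')
```

```text
Traceback (most recent call last):
bench.IKError: the arm cannot follow that straight line within its joint ranges
```

Run:
```python
from h import *
np.set_printoptions(precision=4,suppress=True)
d=np.array([.9314,-.364,0]); g=np.array([.4316,.3883,0])
p=state()['ee_pos']; 
move_l([p[0]-.03,p[1],p[2]+.12],speed=.2)
move_to(g+[0,0,.12],q(68.65)); move_l(g+[0,0,.023],speed=.12); print(state()['ft_force'])
close(); print(state()['finger_gap'],state()['ft_force'],state()['time'])
move_l(g+[0,0,.048],speed=.08); print(state()['finger_gap'],state()['ft_force'])
move_l(g-.05*d+[0,0,.048],speed=.12)
move_l(st(-.27,0,.048),speed=.15,orientation=q(90+10.9)); print(state()['time'],state()['joint_pos'])
snap('top','t3');snap('scene','s3')
```

```text
[-0.1717  0.3694 -0.4793]
0.04377033935311687 [-0.2566  1.3592  0.4431] 18.925
0.0437679944931054 [-0.4359  0.1272 -2.3021]
21.5667 [ 0.3595 -0.2909  1.9119  0.0002  1.5206 -1.4015]
```

View pics/t3.png

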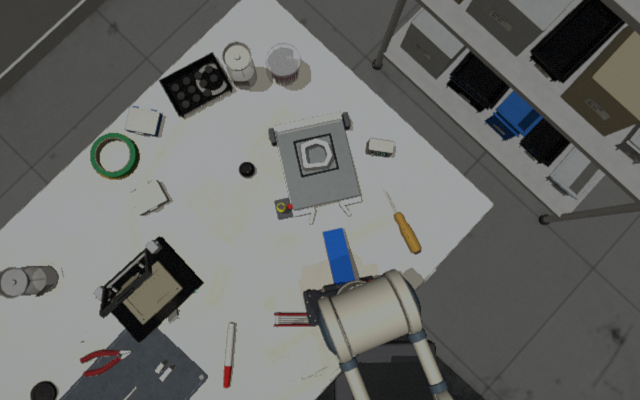

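View pics/s3.png

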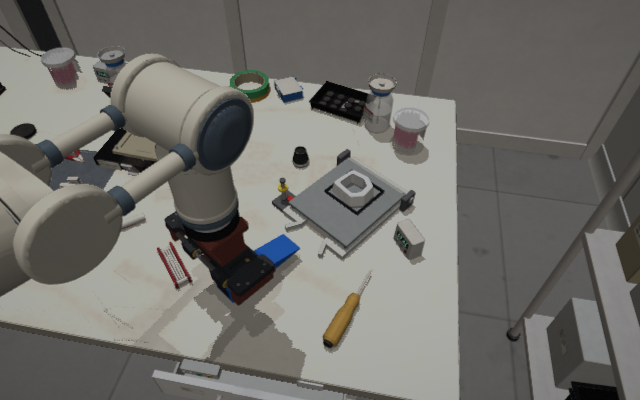

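Run:
```python
from h import *
np.set_printoptions(precision=4,suppress=True)
# lower
move_l(st(-.27,0,.0235),speed=.06); print(state()['ft_force'],state()['finger_gap'])
im=snap('top','t4')
a=im['frame'][190:290,280:400].copy(); b=cv2.resize(a,None,fx=6,fy=6,interpolation=cv2.INTER_CUBIC)
for pts,z in(([(-.085,.028),(.0,.028)],.012),([(-.085,-.028),(0,-.028)],.012),([(-.11,.047),(-.085,.028)],.012),([(-.11,-.047),(-.085,-.028)],.012),([(-.131,-.022),(-.131,.022)],.004)):
    P=[tuple(int(v) for v in crp(im,st(*p,z),o=(280,190),f=6)) for p in pts]; cv2.line(b,P[0],P[1],(0,255,0),1)
cv2.imwrite('pics/t4c.png',b)
```

```text
[-0.1516 -0.0822 -1.8154] 0.043934464618765094
```

View pics/t4c.png

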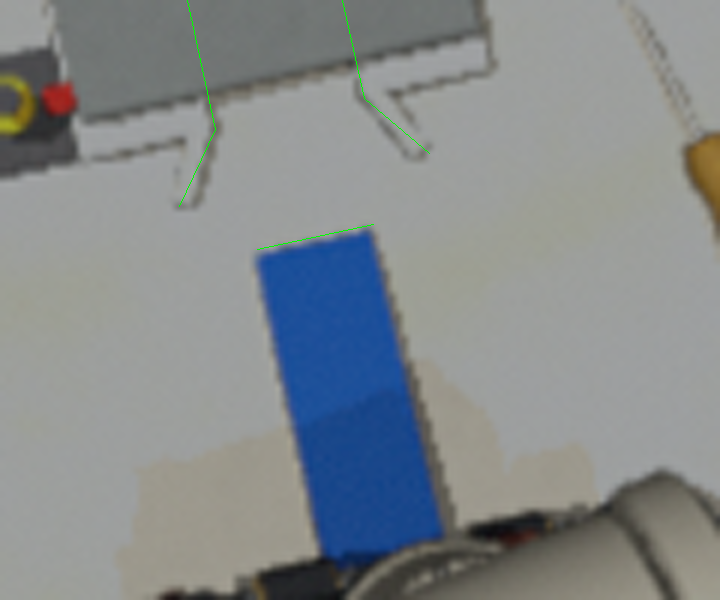

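Run:
```python
from h import *
np.set_printoptions(precision=3,suppress=True)
move_l(st(-.27,0,.0228),speed=.02); print(state()['ft_force'])
c=np.array([np.cos(PSI),np.sin(PSI),0]); l=np.array([-c[1],c[0],0])
for x in(-.19,-.17,-.15,-.13,-.115,-.106):
    move_l(st(x,0,.0228),speed=.05); f=state()['ft_force']; print(x,f@c,f@l,f[2],state()['finger_gap'])
print(state()['time'])
snap('top','t5');im=snap('scene','s5')
a=im['frame'][140:300,180:430]; cv2.imwrite('pics/s5c.png',cv2.resize(a,None,fx=3.2,fy=3.2,interpolation=cv2.INTER_CUBIC))
```

```text
[-0.722 -0.008 -0.597]
-0.19 -0.20257593021888445 0.06597510674293024 -2.1764706331278663 0.04392366753262871
-0.17 -1.1224761345689935 -0.6142195858040954 -1.7576353626516974 0.04357807054856299
-0.15 -3.8894051684424347 0.6907205668329379 0.6884388337584775 0.04371118058467318
-0.13 -1.9203698845381691 0.31858426177402754 -0.43202626543906686 0.043828726559820404
-0.115 -2.1919989734467027 -0.028350012052423657 -0.8780453896046747 0.04396611301916565
-0.106 -2.0176838191147675 -0.013090264461685708 -1.128218915139628 0.04334395490770022
26.7083
```

View pics/s5c.png

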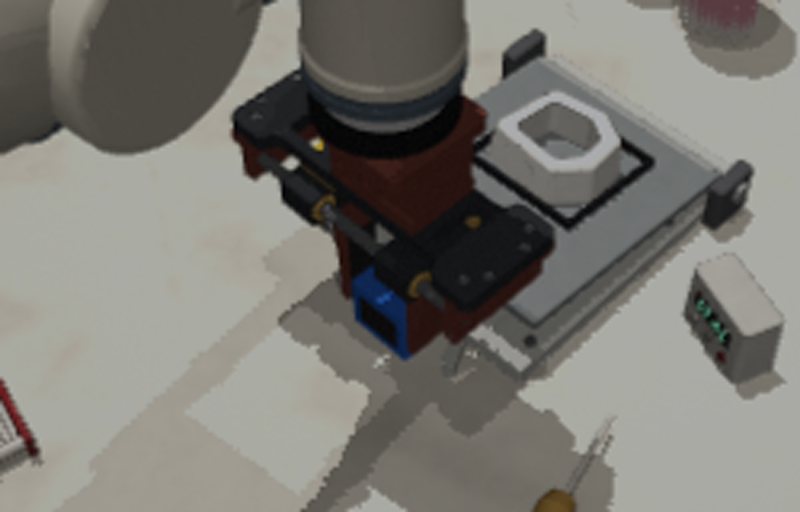

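Run:
```python
from h import *
np.set_printoptions(precision=3,suppress=True)
gripper_open(); p=state()['ee_pos']; print(p)
move_l(p+[-.01,0,.14],speed=.2)
P,Q=look(st(-.062,.092,.034),50,.26,.2)
move_to(P+[-.03,0,.12],Q); move_l(P,speed=.15); print(state()['time'])
im=snap('wrist','look2')
a=im['frame'][100:260,220:420]; cv2.imwrite('pics/look2c.png',cv2.resize(a,None,fx=3.75,fy=3.75,interpolation=cv2.INTER_CUBIC))
for r in(.010,.012,.014,.016): print(r,crp(im,st(-.062,.086,.024+r)),crp(im,st(-.062,.075,.024+r)))
print(*ring(im,.040))
snap('scene','s6');snap('top','t6')
```

```text
[0.567 0.22  0.023]
32.1917
0.01 [418.1 399. ] [471.5 407.3]
0.012 [418.3 392.7] [472.  401.1]
0.014 [418.5 386.4] [472.5 394.8]
0.016 [418.7 380. ] [473.  388.3]
[304.8 323.6] [405.  418.3]
```

View pics/look2c.png

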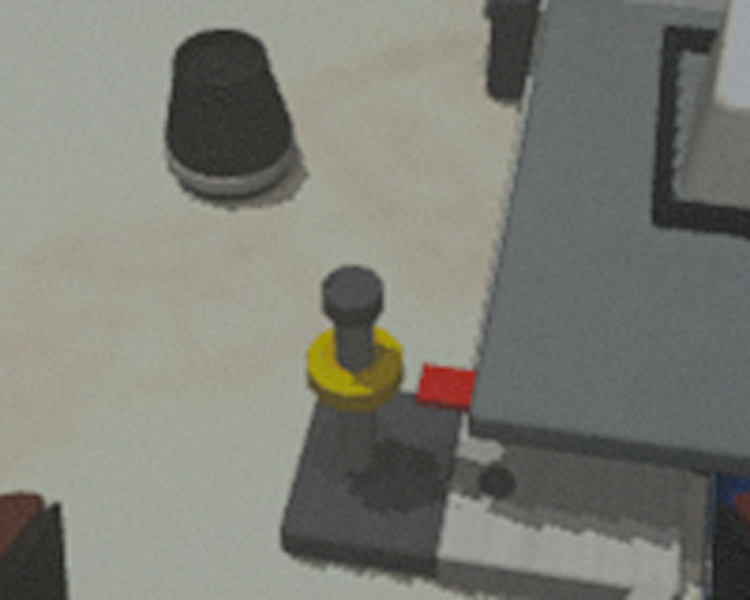

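```bash
cat >> h.py <<'E'
def red(f):
    im=load(f); h=cv2.cvtColor(im['frame'],cv2.COLOR_BGR2HSV)
    m=((h[...,0]<8)|(h[...,0]>172))&(h[...,1]>170); m[:, :300]=0;m[:,380:]=0;m[:160]=0;m[240:]=0
    n,l,s,c=cv2.connectedComponentsWithStats(m.astype(np.uint8)); i=1+np.argmax(s[1:,4]); v,u=np.nonzero(cv2.erode((l==i).astype(np.uint8),np.ones((3,3))))
    Z=[px2w(im,a,b) for a,b in zip(u,v)]
    hh=(h[...,0]>20)&(h[...,0]<34)&(h[...,1]>210); hh[:160]=0;hh[230:]=0;hh[:,:295]=0;hh[:,340:]=0
    v,u=np.nonzero(hh); Y=[px2w(im,a,b)[2] for a,b in zip(u,v)]
    return c[i],s[i],np.median(Z,0),len(Z),np.median(Y),len(Y)
E
python3 - <<'E'
from h import *
np.set_printoptions(precision=4,suppress=True)
for f in('look1','look2'): print(f,*red(f))
E
```

```text
look1 [338.3545 213.7091] [332 209  13  11 110] [0.5957 0.3065 0.025 ] 65 0.043359948198847656 106
look2 [338.3697 202.395 ] [331 198  15  10 119] [0.5956 0.3075 0.0384] 74 0.0432290122481189 113
```

Run:
```python
from h import *
np.set_printoptions(precision=3,suppress=True)
p=state()['ee_pos']
move_l([p[0]-.03,p[1],p[2]+.12],speed=.2)
Q=q(100.9); move_to(st(-.112,0,.16),Q); move_l(st(-.106,0,.023),speed=.12); print(state()['ft_force'])
close(); print(state()['finger_gap'])
move_l(st(-.0952,0,.023),speed=.03); print(state()['ft_force'])
hold(.2); gripper_open(); p=state()['ee_pos']; print(p)
move_l(p+[-.01,0,.14],speed=.2)
P,Q=look(st(-.062,.092,.034),50,.26,.2)
move_to(P+[-.03,0,.12],Q); move_l(P,speed=.15); print(state()['time'])
im=snap('wrist','look3')
a=im['frame'][100:260,220:420]; cv2.imwrite('pics/look3c.png',cv2.resize(a,None,fx=3.75,fy=3.75,interpolation=cv2.INTER_CUBIC))
print(*red('look3'))
snap('scene','s7');snap('top','t7')
```

```text
[ 0.01   0.235 -0.274]
0.04411752293904236
[-4.813 -1.079  3.801]
[0.577 0.222 0.023]
43.9917
[338.61  200.246] [332 196  15  10 118] [0.596 0.307 0.041] 73 0.04325069642609594 113
```

View pics/look3c.png

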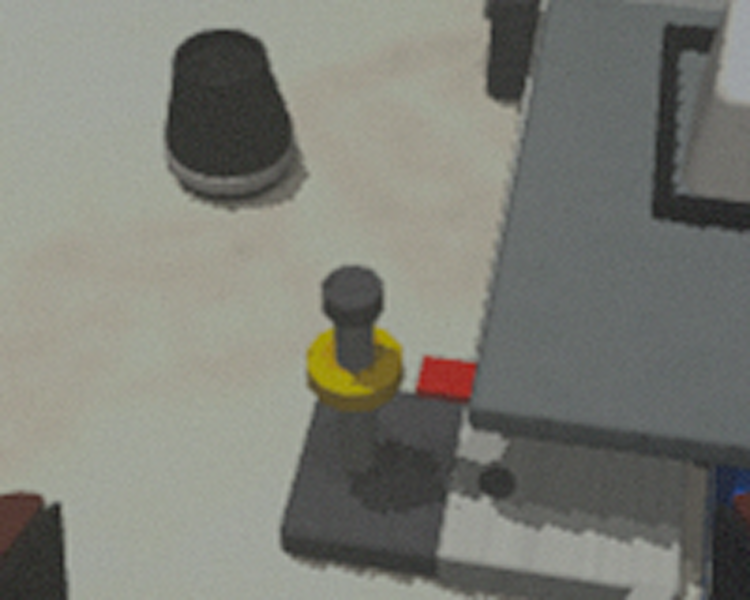

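View pics/s7.png

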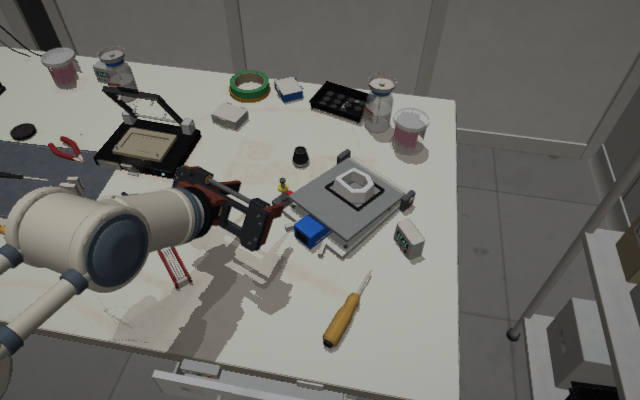

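View pics/t7.png

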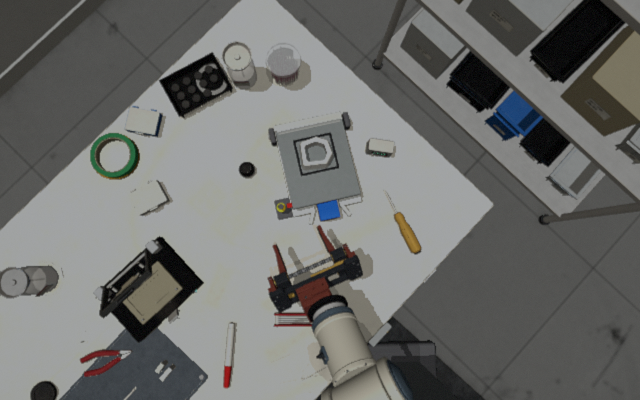

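Run:
```python
from h import *
s=state(); print(s['time'],s['ft_force']); job_done()
```

```text
44.1417 [-1.13805556 -0.00881249  0.40078274]
the job is handed in; nothing more can be done
```

I moved the hex key set aside, pushed the wedge in until the pointer stood level with the band, and handed the job in at 44.1 s. The hand-in gave no verdict.

**What I did:**
- I gripped the red hex key set and laid it flat on open bench at about (0.35, 0.30).
- I lifted the blue wedge by its thick end, lined it up with the lane and slid it in under the bar, thin end first.
- I let go and measured a rise of about 13.4 mm, so I gripped it again and pushed about 11 mm further. Then I let go and backed the arm off.

**Last checks (images and depth only):**
- **Pointer and band:** the pointer has risen about 16.0 mm, to about 40.0 mm above the bench. The band's centre is at about 40.3 mm, taking its top at 43.3 mm and its height as the stated 6 mm. That is well inside the 3 mm limit, with a measuring uncertainty of about 1 mm.
- **Disagreements on the band:** an early reading from the scene camera put the band's centre nearer 38 mm. In the close-up, the band also looks somewhat thinner than 6 mm. Either way the pointer is still within the limit.
- **Everything else:** the wedge carries the plate, and the shell is in its nest. The hex key set lies flat, clear of the wedge and stage. The driver, loupe and timer look unmoved, judged by eye in the last pictures. The band's measured height did not change.
- **Not measured:** I had no direct reading of the contact force between wedge and plate; I infer it from the plate staying up.

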